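Lay out the piled lunch boxes

ROBOT

A 6-joint arm with a two-finger parallel gripper is mounted at the origin on a cart in front of the work surface, level with it; the furniture and walls round the work are solid. World frame = base frame: x ahead of the robot, y to its left, z up, the work surface at z = 0. Lengths are in m, angles in rad, forces in N, time in s.
With the tool pointing down it reaches from about 0.35 to 0.975 m from the base axis. Payload 4.9 kg.
Tool frame: the origin (TCP) lies at the very end of the fingers, on their centre line; the grasp point (between the pads) lies 19 mm behind it (ctrl.grasp_offset is the distance from the TCP to the grasp point, in m); z points along the fingers, y is the line along which they close (so a half turn about z gives the same grasp; the last joint's range is limited). The gripper opens to 85 mm and grips with 20 to 120 N. Pads are 22 mm wide; open, the fingers measure 114 mm over their backs; the gripper's body (76 mm by 85 mm) begins 54 mm behind the grasp point. The pads swing forward as they close: fully open they stand 13 mm farther back than shut.
Start: joints at [-1.266, 0.053, 1.613, -0, 1.476, -0.119], TCP at [0.257, -0.57, 0.231] pointing down, gripper open.
Joint ranges: [-3.01, 3.01], [-1.01, 2.22], [0.06, 2.58], [-1.02, 4.17], [0.09, 2.62], [-3.14, 3.14]. Speed limits (rad/s): [2.57, 2.57, 3.14, 3.14, 3.14, 3.14].

INTERFACE

Orientations are given as a rotation vector (axis times angle).
In Python, from station import ctrl, optics gives the robot as it stands.
- The arm moves only by the shell command python3 -m handwheel 'ROWS' [OPENING] [FORCE]. ROWS is JSON, a list of rows, each an object of numbers: "tx", "ty", "tz": the shift along the tool's x, y, z in mm; "roll": the turn about the tool's z in rad. A call has 1 to 12 rows; each row shifts and turns the commanded pose from where the row before left it, along the tool's axes as they then stand; what a row does not reach is not made up. A row lasts 1/12 s, in which the tool goes at most 41.7 mm and 7.16 degrees, less where a joint would pass 70% of its speed; a pose out of reach is approached as far as the arm can. A call with a gripper value outside its range is refused whole. OPENING is the finger opening in mm, from 0 to 85.4, set as the call begins (- or left out, the last holds). The fingers move at their own pace and stop on an object; FORCE is the grip in N (left out, the last holds). Time passes only in rows, so rows that do not move let the fingers close. It gives the time, the measured TCP pose, the force, the opening and the grip force at its end, in the units of the state.
- ctrl.get_obs(): the state, without advancing time (a new reading comes with each control period).
- optics.get_image(name): name is "scene" or "side" or "wrist"; returns (picture, depth): 420x560x3 uint8, red, green, blue; 420x560 float32, m along the optical axis (not along the pixel's ray), 0 where there is no reading.
- optics.camera_params(name): a dict with "mtx" (3x3 intrinsics, pixels), "k1" (the pictures are not rectified: a ray, as slopes to the right and down, at radius r is drawn at 1 + k1 r^2 times it, then the intrinsics apply), "extrinsics" (4x4, takes a point from camera to world coordinates); the wrist camera has in their place "tool_from_camera" (4x4, takes a point from camera to tool coordinates, whose origin is the TCP and whose axes are the flange's). Camera axes: x right, y down, z forward; pixel columns grow to the right and rows downward; lengths in m; the calibration is good to about 2 mm. A picture is of the moment at which its call begins: read the wrist's pose just before it. camera_params takes no time and is no camera call.
- ctrl.finish_job(): hands the job in; it is judged then, once.
The state is a dict: "t": time; "q": joint angles; "dq": joint speeds; "effort": joint torques, N m; "tool_pos": TCP position; "tool_rot": TCP orientation; "contact_force": force on the tool from outside, world axes, zero at the start; "wrist_torque": the same for the moment, N m; "opening": finger opening in m; "grip_force": force on a finger pad.
Only numpy, scipy, OpenCV 4.12 (cv2) and the standard library are available. Lean on these libraries where they do the work, as an engineer would, in place of code of your own. Each camera call takes 0.05 s, during which the arm holds its last target. There are 200 camera calls.

TASK

Take the pile of lunch boxes apart and set the red, yellow and blue boxes each flat on the mat of its own colour, in the middle and lengthwise along the mat. Then set the green box flat on top of the blue one, lined up with it but stepped back about 3 cm towards the end away from the blue box's lifting tab, so that the blue tab and that strip of blue lid stay uncovered. Keep the boxes level while you carry them, and do not disturb the salt shaker, the small tin or the small jar.

Things in the scene. Friction and masses are not known exactly. Their poses are not given: they have to be found in the camera images.
- box_yellow: Lunch box with a yellow lid: white body, 120 (own x) x 62 (own y) x 38 mm high with its fixed flat lid, straight sides, 200 g; lid-coloured lifting tab 30 mm wide sticks out 11 mm at its -x end, 33 mm up. Origin: centre of underside, z up. Top of the pile at first.
- box_blue: Lunch box with a blue lid: white body, 120 (own x) x 62 (own y) x 38 mm high with its fixed flat lid, straight sides, 200 g; lid-coloured lifting tab 30 mm wide sticks out 11 mm at its -x end, 33 mm up. Origin: centre of underside, z up. Third from the bottom of the pile at first.
- box_red: Lunch box with a red lid: white body, 120 (own x) x 62 (own y) x 38 mm high with its fixed flat lid, straight sides, 200 g; lid-coloured lifting tab 30 mm wide sticks out 11 mm at its -x end, 33 mm up. Origin: centre of underside, z up. Second from the bottom of the pile at first.
- box_green: Lunch box with a green lid: white body, 120 (own x) x 62 (own y) x 38 mm high with its fixed flat lid, straight sides, 200 g; lid-coloured lifting tab 30 mm wide sticks out 11 mm at its -x end, 33 mm up. Origin: centre of underside, z up. Bottom of the pile at first, on the worktop. Each box in the pile lies flat on the one below, stepped about 21 mm towards +x.
- mat_red: Flat red place mat with a thin white border line, 150 mm (own x) x 92 mm (own y), 3 mm thick, fixed to the worktop. Origin: centre of its underside, on the worktop.
- mat_yellow: Flat yellow place mat with a thin white border line, 150 mm (own x) x 92 mm (own y), 3 mm thick, fixed to the worktop. Origin: centre of its underside, on the worktop.
- mat_blue: Flat blue place mat with a thin white border line, 150 mm (own x) x 92 mm (own y), 3 mm thick, fixed to the worktop. Origin: centre of its underside, on the worktop.
- salt_shaker: Bystander, to be left where it stands: a glass salt shaker with a grey domed cap, 44 mm across, 90 mm tall. Origin: centre of its underside.
- tin_small: Bystander, to be left where it stands: a small food tin with a dark blue and white label and bare metal top, 58 mm across, 72 mm tall. Origin: centre of its underside.
- jar_small: Bystander, to be left where it stands: a small glass jar of red preserve with a pale grey lid, 58 mm across, 85 mm tall. Origin: centre of its underside.

How it is judged:
At the end, for the whole second after the job is handed in: Red, yellow and blue boxes lie flat on the mats of their colours, within 15 mm of centre and 0.2 rad of lengthwise. Green lies flat on blue, its centre 17 to 43 mm from blue's towards the end away from blue's tab, within 12 mm sideways and 0.2 rad (either way round). All released, at rest (horizontal distance between box_red and mat_red below 0.015 m and angle between the x axis of box_red and the x axis of mat_red, either way round below 0.2 rad and height (world z) of each of box_red, box_yellow, box_blue below 0.009 m and horizontal distance between box_yellow and mat_yellow below 0.015 m and angle between the x axis of box_yellow and the x axis of mat_yellow, either way round below 0.2 rad and horizontal distance between box_blue and mat_blue below 0.015 m and angle between the x axis of box_blue and the x axis of mat_blue, either way round below 0.2 rad and x of box_green in the frame of box_blue between 0.017 and 0.043 m and y of box_green in the frame of box_blue between -0.012 and 0.012 m and z of box_green in the frame of box_blue between 0.034 and 0.043 m and angle between the x axis of box_green and the x axis of box_blue, either way round below 0.2 rad and angle between each of box_red, box_yellow, box_blue, box_green's own z axis and vertical below 0.08 rad and linear speed of each of box_red, box_yellow, box_blue, box_green below 0.02 m/s and angular speed of each of box_red, box_yellow, box_blue, box_green below 0.2 rad/s); the robot touches nothing.
It fails at once if a lunch box is tipped by more than 35 degrees (angle between any of box_red, box_yellow, box_blue, box_green's own z axis and vertical above 0.61 rad).
It fails at once if the salt_shaker is shifted by more than 3 cm or knocked over (distance of salt_shaker from where it was at the start of the episode above 0.03 m or angle between salt_shaker's own z axis and vertical above 0.5 rad).
It fails at once if the tin_small is shifted by more than 3 cm or knocked over (distance of tin_small from where it was at the start of the episode above 0.03 m or angle between tin_small's own z axis and vertical above 0.5 rad).
It fails at once if the jar_small is shifted by more than 3 cm or knocked over (distance of jar_small from where it was at the start of the episode above 0.03 m or angle between jar_small's own z axis and vertical above 0.5 rad).
It also fails if it takes over 120 s, if anything falls off the work surface, if the arm or the gripper's body presses on something with over 40 N, if the wrist force passes 120 N, or if a joint passes its speed limit or range.

## Working session

There is one attempt and no reset: what is moved stays moved. The work goes in short steps, Python scripts to look and compute and a shell command to move; the robot and the scene stay as the last step left them, time stands still between calls to the robot, and variables do not carry over. Pictures are saved under pics/ and viewed, at most 14 in all, crops included, and the job is handed in when it is done.

```bash
mkdir -p pics; ls
python3 - <<'E'
from station import ctrl, optics
import cv2, numpy as np
o=ctrl.get_obs();print(o['t'],o['tool_pos'],o['tool_rot'],o['opening'])
for n in ('scene','side'):
    im,d=optics.get_image(n);cv2.imwrite(f'pics/{n}0.png',im[:,:,::-1]);np.savez(f'/tmp/{n}0.npz',im=im,d=d)
    p=optics.camera_params(n);print(n,p)
print(optics.camera_params('wrist'))
E
```

```text
pics
0.0 [ 0.25683361 -0.56909265  0.23005342] [-3.06929064e+00 -6.60309341e-01  2.86993299e-04] 0.08547077215983397
scene {'mtx': array([[415.46370288,   0.        , 282.47767829],
       [  0.        , 415.46370288, 212.79735783],
       [  0.        ,   0.        ,   1.        ]]), 'k1': 0.01259300365059678, 'extrinsics': array([[ 0.95217956, -0.2759788 ,  0.13110983,  0.45742424],
       [-0.30542743, -0.84814816,  0.43284961, -0.41531978],
       [-0.00825676, -0.45219508, -0.89188084,  1.05502966],
       [ 0.        ,  0.        ,  0.        ,  1.        ]])}
side {'mtx': array([[543.44545433,   0.        , 283.91227894],
       [  0.        , 543.44545433, 208.54687824],
       [  0.        ,   0.        ,   1.        ]]), 'k1': -0.09986165854826198, 'extrinsics': array([[ 0.99365978, -0.05519944,  0.09794516,  0.47185174],
       [-0.11138525, -0.60175161,  0.7908782 , -0.96122322],
       [ 0.01528262, -0.79677351, -0.60408478,  0.85190276],
       [ 0.        ,  0.        ,  0.        ,  1.        ]])}
{'mtx': array([[296.54674   ,   0.        , 275.48564219],
       [  0.        , 296.54674   , 211.34453915],
       [  0.        ,   0.        ,   1.        ]]), 'k1': -0.05181658369639564, 'tool_from_camera': array([[-2.88256186e-04, -9.55859250e-01, -2.93824797e-01,
         7.46097465e-02],
       [ 9.99999436e-01, -5.75984343e-04,  8.92722264e-04,
         6.25562233e-04],
       [-1.02255532e-03, -2.93824374e-01,  9.55858876e-01,
        -1.43629057e-01],
       [ 0.00000000e+00,  0.00000000e+00,  0.00000000e+00,
         1.00000000e+00]])}
```

View pics/scene0.png

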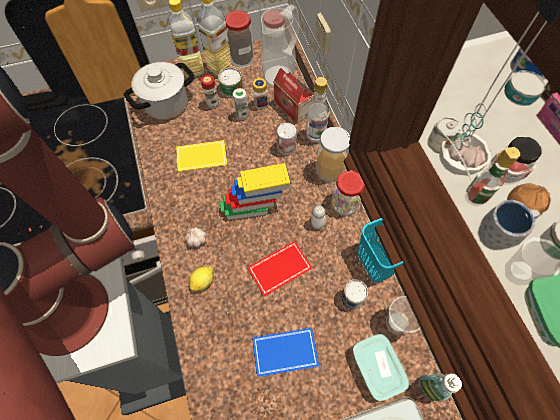

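View pics/side0.png

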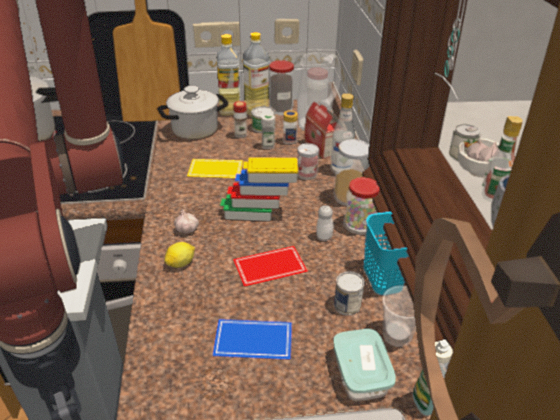

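Scene view: the pile is at (255,195) with its tabs on the left, and the mats are yellow (202,155), red (280,268) and blue (286,352). The jar is at (286,138), the salt shaker at (318,217) and the tin at (355,293). The side view agrees.

```bash
cat > h.py <<'E'
import cv2, numpy as np
from station import ctrl, optics
from scipy.spatial.transform import Rotation as R
def T_of(o):
    T=np.eye(4);T[:3,:3]=R.from_rotvec(o['tool_rot']).as_matrix();T[:3,3]=o['tool_pos'];return T
def grab(n,save=None):
    o=ctrl.get_obs();im,d=optics.get_image(n);p=optics.camera_params(n)
    E=p['extrinsics'] if n!='wrist' else T_of(o)@p['tool_from_camera']
    if save: cv2.imwrite(f'pics/{save}.png',im[:,:,::-1])
    return dict(im=im,d=d,K=p['mtx'],k1=p['k1'],E=E)
def slopes(v,uv):
    uv=np.atleast_2d(np.float64(uv))
    return cv2.undistortPoints(uv[:,None],v['K'],np.array([v['k1'],0,0,0]))[:,0]
def rays(v,uv):
    s=slopes(v,uv);return np.c_[s,np.ones(len(s))]@v['E'][:3,:3].T
def plane(v,uv,z):
    r=rays(v,uv);c=v['E'][:3,3];return c+r*((z-c[2])/r[:,2])[:,None]
def tri(v1,p1,v2,p2):
    P=[np.linalg.inv(v['E'])[:3] for v in (v1,v2)]
    X=cv2.triangulatePoints(P[0],P[1],slopes(v1,p1).T,slopes(v2,p2).T);return (X[:3]/X[3]).T
HUE={'red':(0,5),'yellow':(25,33),'green':(50,80),'blue':(105,120)}
def masks(v,c,smin=150,amin=60,vmin=60):
    h=cv2.cvtColor(v['im'],cv2.COLOR_RGB2HSV);a,b=HUE[c]
    m=cv2.inRange(h,(a,smin,vmin),(b,255,255))
    if c=='red': m|=cv2.inRange(h,(175,smin,vmin),(180,255,255))
    cs,_=cv2.findContours(m,cv2.RETR_EXTERNAL,cv2.CHAIN_APPROX_NONE)
    return sorted([c for c in cs if cv2.contourArea(c)>amin],key=cv2.contourArea,reverse=True)
def rect(v,c,z):
    X=plane(v,c.reshape(-1,2),z)
    (x,y),(w,h),a=cv2.minAreaRect(np.float32(X[:,:2]*1000))
    if w<h: w,h,a=h,w,a+90
    return round(x,1),round(y,1),round(w),round(h),round((a+90)%180-90,1)
E
python3 - <<'E'
from h import *
S=grab('scene');D=grab('side')
for v,n in((S,'scene'),(D,'side')):
  print(n)
  for c in HUE:
    for k in masks(v,c)[:5]:
      m=np.zeros(v['d'].shape,np.uint8);cv2.drawContours(m,[k],-1,1,-1)
      ys,xs=np.nonzero(cv2.erode(m,np.ones((3,3))));
      if len(xs)==0: continue
      d=v['d'][ys,xs];g=d>0
      s=slopes(v,np.c_[xs,ys]);z=(v['E'][:3,3]+(np.c_[s,np.ones(len(s))]*d[:,None])@v['E'][:3,:3].T)[g,2]
      zm=np.median(z);b=cv2.boundingRect(k)
      print(c,b,'zdepth',round(zm*1000),'rect',rect(v,k,max(zm,0.003)))
E
```

```text
scene
red (247, 241, 66, 55) zdepth 4 rect (554.7, -57.3, 150, 93, 13.1)
red (337, 170, 28, 27) zdepth 121 rect (787.9, 67.0, 76, 68, -89.0)
red (275, 68, 37, 35) zdepth 114 rect (750.4, 444.7, 148, 56, -70.3)
red (226, 11, 25, 20) zdepth 163 rect (662.5, 706.4, 88, 76, 74.2)
red (225, 188, 50, 21) zdepth 75 rect (522.6, 119.8, 134, 57, -33.9)
yellow (179, 140, 48, 29) zdepth 3 rect (439.3, 360.5, 140, 91, -8.3)
yellow (237, 163, 53, 28) zdepth 152 rect (572.9, 136.3, 129, 60, -5.3)
yellow (192, 267, 21, 22) zdepth 51 rect (356.9, -39.3, 55, 50, 76.6)
green (220, 197, 48, 19) zdepth 37 rect (502.3, 121.1, 132, 52, -34.0)
blue (252, 328, 67, 49) zdepth 3 rect (502.1, -265.0, 149, 91, -8.8)
blue (231, 180, 51, 20) zdepth 113 rect (542.6, 118.1, 131, 53, -33.7)
blue (525, 62, 17, 14) zdepth 242 rect (1336.0, 180.8, 45, 30, -49.3)
side
red (233, 246, 75, 41) zdepth 2 rect (553.6, -57.6, 151, 95, 12.7)
red (349, 177, 31, 21) zdepth 120 rect (788.9, 64.3, 83, 71, -88.0)
red (308, 103, 28, 28) zdepth 106 rect (749.3, 455.0, 175, 60, -82.7)
red (227, 182, 53, 18) zdepth 74 rect (523.0, 120.5, 133, 61, -35.0)
red (270, 61, 23, 12) zdepth 162 rect (659.4, 700.2, 92, 72, 84.8)
yellow (188, 159, 53, 19) zdepth 3 rect (434.2, 360.7, 145, 90, -8.7)
yellow (244, 158, 53, 14) zdepth 151 rect (572.2, 132.7, 126, 58, -5.0)
yellow (169, 242, 24, 25) zdepth 46 rect (359.0, -47.4, 74, 51, -68.3)
green (221, 195, 50, 17) zdepth 36 rect (504.0, 119.7, 129, 56, -34.7)
blue (218, 323, 69, 31) zdepth 3 rect (501.1, -263.9, 130, 72, -8.5)
blue (236, 170, 52, 16) zdepth 113 rect (543.5, 114.7, 126, 58, -35.9)
```

```bash
cat >> h.py <<'E'
def plan(x,y,z,yaw=None):
    """mm, deg (box x-axis direction mod 180); roll first, then shift"""
    T=T_of(ctrl.get_obs());M=T[:3,:3];cur=np.degrees(np.arctan2(M[1,0],M[0,0]))
    tilt=np.degrees(np.arccos(-M[2,2]))
    roll=0
    if yaw is not None:
        roll=-((yaw-cur+90)%180-90)
        M=M@R.from_rotvec([0,0,np.radians(roll)]).as_matrix()
    t=M.T@(np.array([x,y,z])-T[:3,3]*1000)
    print('cur',np.round(T[:3,3]*1000,1),'yaw',round(cur,1),'tilt',round(tilt,2),'| roll rad',round(np.radians(roll),3),'shift',np.round(t,1),'rows',round(max(np.linalg.norm(t)/41.7,0),2),'q6',round(ctrl.get_obs()['q'][5],2),'t',ctrl.get_obs()['t'])
E
python3 -c "
from h import *
plan(530,135,330,-5.2)"
```

```text
cur [ 256.9 -569.3  230.5] yaw 24.3 tilt 0.07 | roll rad 0.515 shift [ 208.1 -726.3  -98.7] rows 18.27 q6 -0.12 t 0.2
```

```bash
python3 -m handwheel '[{"tz":-33,"roll":0.103},{"tz":-33,"roll":0.103},{"tz":-33,"roll":0.103},{"roll":0.103},{"roll":0.103},{"tx":11,"ty":-38},{"tx":11,"ty":-38},{"tx":11,"ty":-38},{"tx":11,"ty":-38},{"tx":11,"ty":-38},{"tx":11,"ty":-38},{"tx":11,"ty":-38}]' 85
python3 -m handwheel '[{"tx":11,"ty":-38},{"tx":11,"ty":-38},{"tx":11,"ty":-38},{"tx":11,"ty":-38},{"tx":11,"ty":-38},{"tx":11,"ty":-38},{"tx":11,"ty":-38},{"tx":11,"ty":-38},{"tx":11,"ty":-38},{"tx":11,"ty":-38},{"tx":11,"ty":-38},{"tx":0,"ty":-38}]'
python3 -c "
from h import *
plan(530,135,330,-5.2)
W=grab('wrist','w0')
for c in HUE:
  for k in masks(W,c)[:3]:
    print(c,cv2.boundingRect(k),[rect(W,k,z) for z in ((.003,.152) if c=='yellow' else (.003,))])
"
```

```text
cur [ 256.9 -569.3  230.5] yaw 24.3 tilt 0.07 | roll rad 0.515 shift [ 208.1 -726.3  -98.7] rows 18.27 q6 -0.12 t 0.2$[0]: bad value
$[0]: bad value
```

View pics/w0.png

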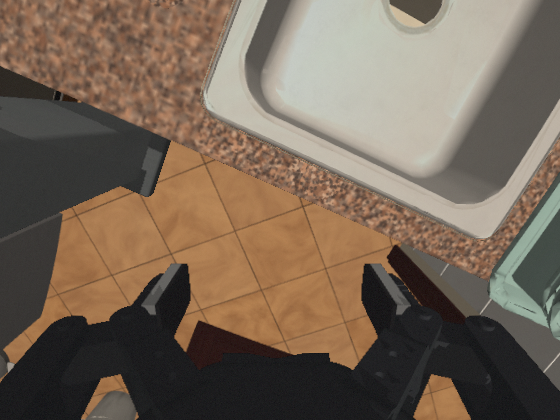

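The picture shows only the sink and floor, because the move was refused. I expect every row needs all four keys.

```bash
python3 -m handwheel '[{"tx":0,"ty":0,"tz":-33,"roll":0.103},{"tx":0,"ty":0,"tz":-33,"roll":0.103},{"tx":0,"ty":0,"tz":-33,"roll":0.103},{"tx":0,"ty":0,"tz":0,"roll":0.103},{"tx":0,"ty":0,"tz":0,"roll":0.103},{"tx":11,"ty":-38,"tz":0,"roll":0},{"tx":11,"ty":-38,"tz":0,"roll":0},{"tx":11,"ty":-38,"tz":0,"roll":0}]' 85
```

```text
t: 0.92
tool_pos: [0.3002, -0.4581, 0.3297]
tool_rot: [-3.137, 0.146, 0.0]
contact_force: [0.4, -0.7, 0.3]
opening: 0.0849
grip_force: 0.0
```

```bash
python3 -m handwheel '[{"tx":11,"ty":-38,"tz":0,"roll":0},{"tx":11,"ty":-38,"tz":0,"roll":0},{"tx":11,"ty":-38,"tz":0,"roll":0},{"tx":11,"ty":-38,"tz":0,"roll":0},{"tx":11,"ty":-38,"tz":0,"roll":0},{"tx":11,"ty":-38,"tz":0,"roll":0},{"tx":11,"ty":-38,"tz":0,"roll":0},{"tx":11,"ty":-38,"tz":0,"roll":0},{"tx":11,"ty":-38,"tz":0,"roll":0},{"tx":11,"ty":-38,"tz":0,"roll":0},{"tx":11,"ty":-38,"tz":0,"roll":0},{"tx":11,"ty":-38,"tz":0,"roll":0}]'
python3 -m handwheel '[{"tx":11,"ty":-38,"tz":0,"roll":0},{"tx":11,"ty":-38,"tz":0,"roll":0},{"tx":11,"ty":-38,"tz":0,"roll":0},{"tx":11,"ty":-38,"tz":0,"roll":0},{"tx":0,"ty":0,"tz":0,"roll":0},{"tx":0,"ty":0,"tz":0,"roll":0}]'
python3 -c "
from h import *
plan(530,135,330,-5.2)
W=grab('wrist','w1')
for c in HUE:
  for k in masks(W,c)[:3]:
    print(c,cv2.boundingRect(k),[rect(W,k,z) for z in ((.003,.152) if c=='yellow' else (.003,))])
"
```

```text
t: 1.92
tool_pos: [0.4734, -0.015, 0.3305]
tool_rot: [3.138, -0.143, 0.001]
contact_force: [0.5, 0.1, 0.8]
opening: 0.0848
grip_force: 0.0
t: 2.42
tool_pos: [0.5309, 0.132, 0.3296]
tool_rot: [3.138, -0.138, -0.002]
contact_force: [-0.7, -1.2, 0.2]
opening: 0.0851
grip_force: 0.0
cur [530.9 132.  329.6] yaw -5.0 tilt 0.09 | roll rad 0.003 shift [-1.2 -2.9 -0.4] rows 0.07 q6 1.77 t 2.4167
red (355, 88, 76, 110) [(552.8, -57.6, 150, 93, 13.0)]
red (0, 0, 32, 38) [(788.6, 491.8, 54, 50, -15.9)]
red (12, 32, 69, 42) [(734.5, 457.4, 122, 19, -68.5)]
yellow (239, 91, 57, 111) [(564.5, 141.8, 170, 84, -5.7), (577.6, 136.4, 116, 58, -5.7)]
yellow (123, 200, 47, 73) [(433.1, 361.3, 133, 74, -8.3), (487.8, 286.4, 91, 50, -8.3)]
yellow (119, 195, 56, 81) [(433.5, 360.4, 149, 89, -8.5), (488.1, 285.8, 102, 60, -8.5)]
blue (480, 120, 74, 93) [(500.4, -265.5, 149, 92, -8.7)]
blue (254, 212, 23, 6) [(456.5, 154.9, 37, 9, 82.2)]
```

View pics/w1.png

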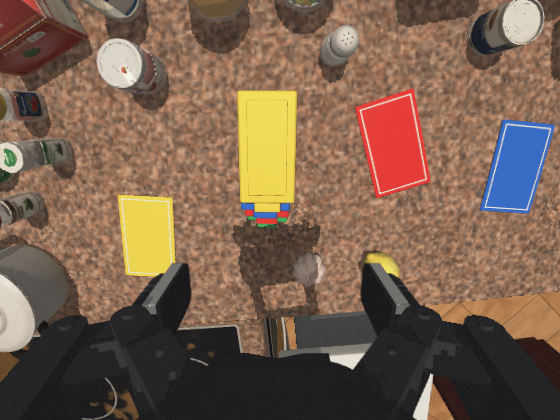

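The wrist view shows all the mats: yellow (147,236), red (392,142), blue (516,166). The yellow lid is at (267,147), with the other boxes' tabs stepping out below it. Moving in for yellow.

```bash
python3 -c "
from h import *
plan(578,136.3,165,-5.6)
plan(578,136.3,121,-5.6)"
```

```text
cur [530.8 130.8 329.9] yaw -5.1 tilt 0.07 | roll rad 0.008 shift [ 46.6 -10.2 164.8] rows 4.12 q6 1.77 t 2.4667
cur [530.8 130.8 329.9] yaw -5.1 tilt 0.07 | roll rad 0.008 shift [ 46.7 -10.2 208.8] rows 5.14 q6 1.77 t 2.4667
```

```bash
python3 -m handwheel '[{"tx":23,"ty":-5,"tz":0,"roll":0.008},{"tx":23.5,"ty":-4.5,"tz":0,"roll":0},{"tx":0,"ty":0,"tz":40,"roll":0},{"tx":0,"ty":0,"tz":40,"roll":0},{"tx":0,"ty":0,"tz":40,"roll":0},{"tx":0,"ty":0,"tz":40,"roll":0},{"tx":0,"ty":0,"tz":0,"roll":0},{"tx":0,"ty":0,"tz":24,"roll":0},{"tx":0,"ty":0,"tz":25,"roll":0},{"tx":0,"ty":0,"tz":0,"roll":0},{"tx":0,"ty":0,"tz":0,"roll":0}]'
python3 -c "
from h import *
plan(578,136.3,121,-5.6)
grab('wrist','w2')"
python3 -m handwheel '[{"tx":0,"ty":0,"tz":0,"roll":0},{"tx":0,"ty":0,"tz":0,"roll":0},{"tx":0,"ty":0,"tz":0,"roll":0},{"tx":0,"ty":0,"tz":0,"roll":0},{"tx":0,"ty":0,"tz":0,"roll":0},{"tx":0,"ty":0,"tz":0,"roll":0}]' 50 40
```

```text
t: 3.38
tool_pos: [0.578, 0.1344, 0.1223]
tool_rot: [3.137, -0.158, -0.001]
contact_force: [0.4, 0.2, 0.9]
opening: 0.0849
grip_force: 0.0
cur [578.  134.4 122.3] yaw -5.8 tilt 0.04 | roll rad -0.003 shift [-0.2 -1.9  1.3] rows 0.05 q6 1.77 t 3.3833
t: 3.93
tool_pos: [0.5802, 0.1356, 0.1246]
tool_rot: [-3.137, 0.155, -0.009]
contact_force: [0.8, 1.0, 7.1]
opening: 0.0612
grip_force: 44.8
```

View pics/w2.png

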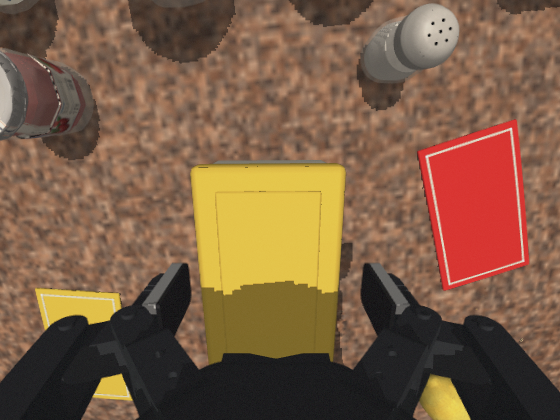

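The picture shows the open fingers straddling the yellow box, and it has now been gripped at 61 mm. Lifting.

```bash
python3 -m handwheel '[{"tx":0,"ty":0,"tz":-8,"roll":0},{"tx":0,"ty":0,"tz":-16,"roll":0},{"tx":0,"ty":0,"tz":-25,"roll":0},{"tx":0,"ty":0,"tz":-25,"roll":0},{"tx":0,"ty":0,"tz":0,"roll":0}]'
python3 -c "
from h import *
plan(433.3,360.7,60,-8.4)
S=grab('scene');D=grab('side')
for v in (S,D):
  for c,z in zip(HUE,(.076,.222,.038,.114)):
    print(c,[rect(v,k,z) for k in masks(v,c)])"
```

```text
t: 4.35
tool_pos: [0.5808, 0.1356, 0.2016]
tool_rot: [-3.136, 0.155, -0.014]
contact_force: [0.5, -0.5, -0.7]
opening: 0.0613
grip_force: 44.5
cur [580.8 135.6 201.6] yaw -5.7 tilt 0.52 | roll rad 0.048 shift [-180.  -200.8  140.4] rows 7.29 q6 1.77 t 4.35
red [(548.0, -81.8, 140, 86, 13.1), (803.9, 90.4, 79, 72, -89.0), (682.0, 815.2, 95, 84, 71.7), (761.6, 480.5, 151, 59, -70.3), (523.5, 119.9, 133, 55, -33.9), (726.6, 381.3, 69, 33, 71.4)]
yellow [(443.2, 199.4, 111, 72, -8.7), (373.0, -102.9, 46, 44, 76.6), (620.9, 135.3, 61, 37, 83.6)]
green [(502.7, 120.4, 131, 52, -34.0)]
blue [(497.4, -280.9, 134, 81, -8.6), (553.0, 137.4, 129, 60, -7.2), (1473.4, 274.9, 52, 36, -47.5)]
red [(546.6, -135.4, 138, 87, 12.7), (809.4, 125.6, 89, 73, 78.0), (760.5, 509.9, 178, 60, -70.1), (523.9, 116.1, 131, 58, -33.8)]
yellow [(443.5, 19.7, 106, 67, -8.8), (383.3, -247.1, 59, 40, -68.1), (615.2, 132.4, 56, 40, 83.9)]
green [(505.4, 116.3, 126, 52, -32.9)]
blue [(497.3, -355.1, 113, 63, -8.5), (552.8, 132.2, 127, 61, -5.2), (497.1, -357.2, 128, 77, -8.7)]
```

```bash
python3 -m handwheel '[{"tx":0,"ty":0,"tz":0,"roll":0.048},{"tx":-12,"ty":-14,"tz":0,"roll":0},{"tx":-25,"ty":-28,"tz":0,"roll":0},{"tx":-25,"ty":-28,"tz":0,"roll":0},{"tx":-25,"ty":-28,"tz":10,"roll":0},{"tx":-25,"ty":-28,"tz":20,"roll":0},{"tx":-25,"ty":-28,"tz":30,"roll":0},{"tx":-25,"ty":-28,"tz":30,"roll":0},{"tx":-18,"ty":-18,"tz":30,"roll":0},{"tx":0,"ty":0,"tz":30,"roll":0},{"tx":0,"ty":0,"tz":0,"roll":0},{"tx":0,"ty":0,"tz":0,"roll":0}]'
python3 -c "
from h import *
plan(433.3,360.7,15,-8.4)"
```

```text
t: 5.45
tool_pos: [0.4323, 0.3489, 0.0499]
tool_rot: [3.128, -0.23, -0.01]
contact_force: [-0.7, 0.5, -1.7]
opening: 0.0612
grip_force: 45.5
cur [432.3 348.9  49.9] yaw -8.4 tilt 0.48 | roll rad 0.0 shift [ -0.5 -12.1  34.9] rows 0.88 q6 2.26 t 5.45
```

```bash
python3 -m handwheel '[{"tx":-0.5,"ty":-12,"tz":10,"roll":0},{"tx":0,"ty":0,"tz":13,"roll":0},{"tx":0,"ty":0,"tz":5,"roll":0},{"tx":0,"ty":0,"tz":3,"roll":0},{"tx":0,"ty":0,"tz":0,"roll":0},{"tx":0,"ty":0,"tz":0,"roll":0}]'
python3 -c "
from h import *
plan(433.3,360.7,15,-8.4)"
```

```text
t: 5.95
tool_pos: [0.4369, 0.3621, 0.023]
tool_rot: [-3.133, 0.232, -0.0]
contact_force: [0.4, 0.4, -2.1]
opening: 0.061
grip_force: 45.5
cur [436.9 362.1  23. ] yaw -8.5 tilt 0.01 | roll rad -0.001 shift [-3.3  1.9  8. ] rows 0.21 q6 2.28 t 5.95
```

```bash
python3 -m handwheel '[{"tx":-2,"ty":1,"tz":4,"roll":0},{"tx":0,"ty":0,"tz":2,"roll":0},{"tx":0,"ty":0,"tz":2,"roll":0},{"tx":0,"ty":0,"tz":0,"roll":0},{"tx":0,"ty":0,"tz":0,"roll":0}]'
```

```text
t: 6.37
tool_pos: [0.4343, 0.3618, 0.0146]
tool_rot: [3.133, -0.231, -0.0]
contact_force: [-0.4, 0.1, -1.9]
opening: 0.0613
grip_force: 45.6
```

```bash
python3 -m handwheel '[{"tx":0,"ty":0,"tz":2,"roll":0},{"tx":0,"ty":0,"tz":0,"roll":0},{"tx":0,"ty":0,"tz":0,"roll":0}]'
```

```text
t: 6.62
tool_pos: [0.4347, 0.3622, 0.0137]
tool_rot: [-3.133, 0.231, -0.001]
contact_force: [-3.4, -1.1, 5.5]
opening: 0.0613
grip_force: 46.5
```

In contact with the mat. Release, then rise.

```bash
python3 -m handwheel '[{"tx":0,"ty":0,"tz":0,"roll":0},{"tx":0,"ty":0,"tz":0,"roll":0},{"tx":0,"ty":0,"tz":0,"roll":0},{"tx":0,"ty":0,"tz":-20,"roll":0},{"tx":0,"ty":0,"tz":-40,"roll":0},{"tx":0,"ty":0,"tz":-40,"roll":0},{"tx":0,"ty":0,"tz":-40,"roll":0},{"tx":0,"ty":0,"tz":-40,"roll":0},{"tx":0,"ty":0,"tz":-40,"roll":0},{"tx":0,"ty":0,"tz":0,"roll":-0.045}]' 85
python3 -c "
from h import *
plan(510,135,235,-5.6)"
```

```text
t: 7.45
tool_pos: [0.4383, 0.3643, 0.2439]
tool_rot: [-3.127, 0.159, -0.022]
contact_force: [0.5, 0.9, 2.0]
opening: 0.0849
grip_force: 0.0
cur [438.3 364.3 243.9] yaw -5.8 tilt 1.0 | roll rad -0.004 shift [ 93.6 221.3   7.8] rows 5.77 q6 2.24 t 7.45
```

```bash
python3 -m handwheel '[{"tx":15,"ty":37,"tz":0,"roll":0},{"tx":15,"ty":37,"tz":0,"roll":0},{"tx":15,"ty":37,"tz":0,"roll":0},{"tx":15,"ty":37,"tz":0,"roll":0},{"tx":15,"ty":37,"tz":0,"roll":0},{"tx":15,"ty":37,"tz":0,"roll":0},{"tx":0,"ty":0,"tz":0,"roll":0},{"tx":0,"ty":0,"tz":0,"roll":0},{"tx":0,"ty":0,"tz":0,"roll":0}]'
python3 -c "
from h import *
W=grab('wrist','w3')
for c,zs in dict(yellow=(.041,),blue=(.114,),red=(.003,)).items():
  for k in masks(W,c,amin=300)[:4]:
    print(c,cv2.boundingRect(k),[rect(W,k,z) for z in zs])
S=grab('scene');D=grab('side')
for v in (S,D):
  for c,z in zip(HUE,(.076,.041,.038,.114)):
    print(c,[rect(v,k,z) for k in masks(v,c)])
plan(558,135,83,-5.6)"
```

```text
t: 8.2
tool_pos: [0.5013, 0.1319, 0.2326]
tool_rot: [-3.137, 0.161, 0.0]
contact_force: [-0.0, 0.6, 1.5]
opening: 0.0849
grip_force: 0.0
yellow (73, 215, 55, 85) [(432.9, 361.1, 116, 57, -8.4)]
yellow (84, 201, 62, 88) [(449.1, 336.9, 116, 66, -8.6)]
yellow (77, 194, 74, 88) [(458.1, 334.9, 113, 81, -8.3)]
blue (223, 71, 73, 150) [(552.2, 140.5, 128, 61, -7.4)]
blue (537, 122, 23, 81) [(512.9, -124.5, 77, 23, 9.5)]
blue (529, 92, 31, 116) [(522.7, -119.0, 108, 31, 9.2)]
red (374, 51, 95, 142) [(552.7, -57.5, 150, 93, 13.1)]
red [(548.0, -81.9, 140, 86, 12.9), (762.1, 479.1, 154, 59, -70.3), (803.9, 90.4, 79, 72, -89.0), (682.0, 815.2, 95, 84, 71.7), (522.5, 119.3, 134, 57, -33.9), (722.7, 420.0, 147, 41, -70.7), (399.0, 740.7, 111, 31, 0.7)]
yellow [(429.0, 340.5, 134, 100, -7.9), (354.8, -36.4, 57, 53, 83.4)]
green [(502.3, 120.8, 132, 52, -34.0)]
blue [(497.4, -280.8, 134, 81, -8.8), (553.3, 138.8, 129, 63, -7.2), (1473.8, 274.5, 51, 36, -47.5)]
red [(546.6, -135.5, 138, 87, 12.9), (808.1, 125.7, 89, 75, 75.6), (760.5, 510.6, 181, 64, -81.5), (522.9, 117.2, 133, 60, -35.0), (682.5, 908.7, 103, 81, 82.9)]
yellow [(428.3, 359.1, 126, 60, -8.5), (355.3, -43.8, 81, 52, -88.8), (440.2, 272.2, 146, 66, 17.9)]
green [(503.9, 116.9, 128, 56, -34.7)]
blue [(497.3, -355.1, 113, 63, -8.5), (552.4, 133.3, 126, 65, -8.3), (497.1, -357.2, 128, 77, -8.7)]
cur [501.  133.1 232.6] yaw -5.7 tilt 0.01 | roll rad -0.002 shift [ 56.6  -7.5 149.6] rows 3.84 q6 1.79 t 8.35
```

View pics/w3.png

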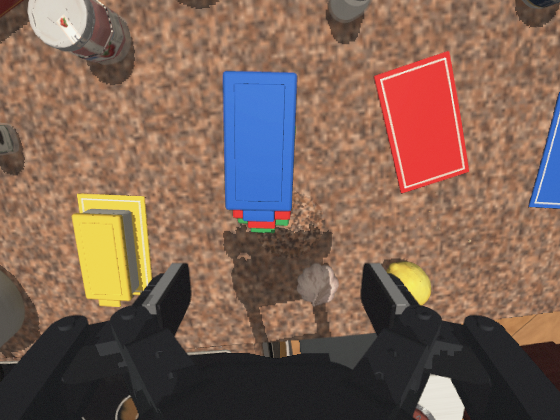

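Yellow lies centred on its mat, at (432.9,361.1) against the mat's (433.3,360.7). The blue lid at (260,140) is now on top, with the other tabs just below it.

```bash
python3 -m handwheel '[{"tx":28,"ty":-6,"tz":0,"roll":0.024},{"tx":28,"ty":-6,"tz":20,"roll":0},{"tx":0,"ty":0,"tz":35,"roll":0},{"tx":0,"ty":0,"tz":35,"roll":0},{"tx":0,"ty":0,"tz":30,"roll":0},{"tx":0,"ty":0,"tz":20,"roll":0},{"tx":0,"ty":0,"tz":10,"roll":0},{"tx":0,"ty":0,"tz":0,"roll":0},{"tx":0,"ty":0,"tz":0,"roll":0}]'
python3 -c "
from h import *
plan(558,138,83,-7)"
```

```text
t: 9.1
tool_pos: [0.5585, 0.1382, 0.0832]
tool_rot: [-3.135, 0.196, -0.001]
contact_force: [0.3, -0.8, 0.5]
opening: 0.0849
grip_force: 0.0
cur [558.5 138.2  83.2] yaw -7.2 tilt 0.02 | roll rad -0.003 shift [-0.4  0.2  0.2] rows 0.01 q6 1.81 t 9.1
```

```bash
python3 -m handwheel '[{"tx":0,"ty":0,"tz":0,"roll":0},{"tx":0,"ty":0,"tz":0,"roll":0},{"tx":0,"ty":0,"tz":0,"roll":0},{"tx":0,"ty":0,"tz":0,"roll":0},{"tx":0,"ty":0,"tz":0,"roll":0},{"tx":0,"ty":0,"tz":-8,"roll":0},{"tx":0,"ty":0,"tz":-16,"roll":0},{"tx":0,"ty":0,"tz":-25,"roll":0},{"tx":0,"ty":0,"tz":-15,"roll":0},{"tx":0,"ty":0,"tz":0,"roll":0}]' 50 40
python3 -c "
from h import *
plan(500.8,-265.3,60,-8.7)
S=grab('scene')
for c,z in zip(HUE,(.076,.041,.038,.178)):
    print(c,[rect(S,k,z) for k in masks(S,c)])"
```

```text
t: 9.93
tool_pos: [0.5605, 0.1374, 0.1511]
tool_rot: [-3.134, 0.198, -0.011]
contact_force: [0.5, 0.9, -0.4]
opening: 0.0614
grip_force: 44.7
cur [560.5 137.4 151.1] yaw -7.2 tilt 0.4 | roll rad 0.026 shift [  1.3 407.2  90.6] rows 10.0 q6 1.81 t 9.9333
red [(548.0, -81.8, 140, 87, 13.2), (532.4, 139.6, 130, 63, -7.4), (761.6, 480.5, 151, 59, -70.3), (803.7, 90.4, 79, 72, -89.0), (682.0, 815.2, 95, 84, 71.7), (722.1, 421.6, 150, 41, -70.0)]
yellow [(430.3, 335.7, 146, 85, -18.1), (355.0, -36.5, 57, 54, 83.9)]
green [(502.2, 121.2, 132, 54, -35.4)]
blue [(494.7, -290.0, 125, 76, -8.8), (519.3, 139.6, 63, 62, 84.2), (596.9, 130.2, 62, 40, 81.4), (1404.7, 227.6, 48, 34, -47.5)]
```

```bash
python3 -m handwheel '[{"tx":0,"ty":15,"tz":0,"roll":0.026},{"tx":0,"ty":34,"tz":0,"roll":0},{"tx":0,"ty":38,"tz":0,"roll":0},{"tx":0,"ty":38,"tz":0,"roll":0},{"tx":0,"ty":38,"tz":0,"roll":0},{"tx":0,"ty":38,"tz":0,"roll":0},{"tx":0,"ty":38,"tz":0,"roll":0},{"tx":0,"ty":38,"tz":10,"roll":0},{"tx":0,"ty":38,"tz":15,"roll":0},{"tx":0,"ty":38,"tz":15,"roll":0},{"tx":1,"ty":35,"tz":20,"roll":0},{"tx":0,"ty":19,"tz":25,"roll":0}]'
python3 -m handwheel '[{"tx":0,"ty":0,"tz":0,"roll":0},{"tx":0,"ty":0,"tz":0,"roll":0}]'
python3 -c "
from h import *
plan(500.8,-265.3,15,-8.7)"
```

```text
t: 10.98
tool_pos: [0.497, -0.2688, 0.0607]
tool_rot: [3.13, -0.243, 0.001]
contact_force: [-0.1, -0.3, -2.0]
opening: 0.0616
grip_force: 44.7
t: 11.15
tool_pos: [0.4951, -0.2644, 0.0578]
tool_rot: [-3.128, 0.242, 0.01]
contact_force: [0.4, 0.4, -1.9]
opening: 0.0613
grip_force: 45.1
cur [ 495.1 -264.4   57.8] yaw -8.9 tilt 0.44 | roll rad -0.003 shift [ 6.1  0.2 42.8] rows 1.04 q6 1.1 t 11.15
```

```bash
python3 -m handwheel '[{"tx":5,"ty":0,"tz":16,"roll":0},{"tx":0,"ty":0,"tz":14,"roll":0},{"tx":0,"ty":0,"tz":7,"roll":0},{"tx":0,"ty":0,"tz":3,"roll":0},{"tx":0,"ty":0,"tz":0,"roll":0},{"tx":0,"ty":0,"tz":0,"roll":0}]'
python3 -c "
from h import *
plan(500.8,-265.3,15,-8.7)"
```

```text
t: 11.65
tool_pos: [0.5034, -0.2656, 0.0224]
tool_rot: [3.132, -0.238, 0.001]
contact_force: [0.4, -0.1, -1.4]
opening: 0.0611
grip_force: 45.2
cur [ 503.4 -265.6   22.4] yaw -8.7 tilt 0.05 | roll rad 0.0 shift [-2.6  0.1  7.4] rows 0.19 q6 1.11 t 11.65
```

```bash
python3 -m handwheel '[{"tx":-2,"ty":0,"tz":4,"roll":0},{"tx":0,"ty":0,"tz":2.5,"roll":0},{"tx":0,"ty":0,"tz":2,"roll":0},{"tx":0,"ty":0,"tz":1,"roll":0},{"tx":0,"ty":0,"tz":0,"roll":0},{"tx":0,"ty":0,"tz":0,"roll":0}]'
```

```text
t: 12.15
tool_pos: [0.501, -0.2658, 0.0127]
tool_rot: [3.132, -0.239, 0.0]
contact_force: [-2.8, 1.0, 3.4]
opening: 0.0613
grip_force: 45.6
```

Touching. Release, then go back over the pile.

```bash
python3 -m handwheel '[{"tx":0,"ty":0,"tz":0,"roll":0},{"tx":0,"ty":0,"tz":0,"roll":0},{"tx":0,"ty":0,"tz":0,"roll":0},{"tx":0,"ty":0,"tz":-20,"roll":0},{"tx":0,"ty":0,"tz":-40,"roll":0},{"tx":0,"ty":0,"tz":-40,"roll":0},{"tx":0,"ty":0,"tz":-40,"roll":0},{"tx":0,"ty":0,"tz":-40,"roll":0},{"tx":0,"ty":0,"tz":-20,"roll":0},{"tx":-3,"ty":-38,"tz":0,"roll":0},{"tx":-3,"ty":-38,"tz":0,"roll":0},{"tx":-3,"ty":-38,"tz":0,"roll":0}]' 85
python3 -m handwheel '[{"tx":-3,"ty":-38,"tz":0,"roll":-0.021},{"tx":-3,"ty":-38,"tz":0,"roll":0},{"tx":-3,"ty":-38,"tz":0,"roll":0},{"tx":-3,"ty":-38,"tz":0,"roll":0},{"tx":-3,"ty":-38,"tz":0,"roll":0},{"tx":-3,"ty":-38,"tz":0,"roll":0},{"tx":-3,"ty":-38,"tz":0,"roll":0},{"tx":-3,"ty":-20,"tz":0,"roll":0},{"tx":0,"ty":0,"tz":0,"roll":0},{"tx":0,"ty":0,"tz":0,"roll":0},{"tx":0,"ty":0,"tz":0,"roll":0}]'
python3 -c "
from h import *
W=grab('wrist','w4')
for c,z in dict(yellow=.041,blue=.041,red=.076).items():
  for k in masks(W,c,amin=300)[:4]:
    print(c,cv2.boundingRect(k),rect(W,k,z))
S=grab('scene');D=grab('side')
for v in (S,D):
  for c,z in zip(HUE,(.076,.041,.038,.041)):
    print(c,[rect(v,k,z) for k in masks(v,c)])
plan(538,139,45,-7.4)"
```

```text
t: 13.15
tool_pos: [0.5096, -0.1509, 0.2132]
tool_rot: [3.132, -0.242, 0.003]
contact_force: [0.7, 0.0, -0.3]
opening: 0.0851
grip_force: 0.0
t: 14.07
tool_pos: [0.5238, 0.1346, 0.2121]
tool_rot: [3.134, -0.206, 0.0]
contact_force: [-0.1, -1.3, 0.6]
opening: 0.085
grip_force: 0.0
yellow (72, 244, 56, 79) (436.1, 360.6, 110, 57, -8.2)
yellow (83, 227, 63, 62) (469.9, 333.1, 79, 66, -8.7)
yellow (76, 220, 75, 62) (478.6, 331.5, 80, 77, 81.4)
red (380, 63, 101, 148) (562.2, -20.0, 119, 74, 13.1)
red (233, 125, 67, 130) (532.0, 141.4, 128, 61, -7.7)
red [(548.1, -81.9, 140, 86, 12.9), (532.5, 140.5, 130, 64, -7.4), (803.9, 90.4, 79, 72, -89.0), (761.9, 479.8, 150, 59, -70.3), (682.4, 815.3, 97, 83, 74.2), (722.4, 420.7, 149, 41, -70.7), (589.3, 636.9, 68, 62, 75.2)]
yellow [(431.7, 344.8, 138, 91, -8.2), (354.5, -36.2, 58, 53, 76.6)]
green [(502.3, 120.8, 132, 52, -34.0)]
blue [(500.4, -270.3, 144, 87, -8.6), (1552.7, 328.0, 55, 39, -47.5)]
red [(546.6, -135.4, 138, 87, 12.7), (532.3, 135.9, 129, 69, -7.7), (808.4, 126.3, 88, 77, 84.9), (761.0, 511.1, 182, 63, -81.5), (682.9, 908.4, 103, 81, 84.8)]
yellow [(428.3, 359.1, 126, 60, -8.5), (358.9, -41.2, 76, 54, -66.5), (447.3, 272.5, 158, 75, 19.9)]
green [(505.4, 116.3, 126, 52, -32.9)]
blue [(498.8, -289.0, 145, 101, -8.5)]
cur [523.9 133.9 212.2] yaw -7.6 tilt 0.01 | roll rad -0.004 shift [ 13.3  -6.9 167.2] rows 4.02 q6 1.82 t 14.2167
```

View pics/w4.png

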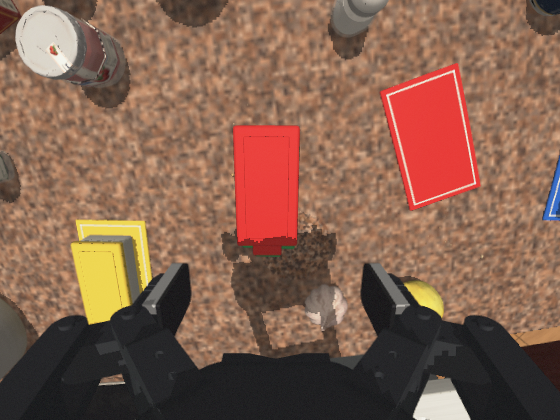

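The red lid at (267,185) is on top, with its centre at about (537.6,140). Going down.

```bash
python3 -m handwheel '[{"tx":13,"ty":-8,"tz":20,"roll":0},{"tx":0,"ty":0,"tz":40,"roll":0},{"tx":0,"ty":0,"tz":40,"roll":0},{"tx":0,"ty":0,"tz":37,"roll":0},{"tx":0,"ty":0,"tz":20,"roll":0},{"tx":0,"ty":0,"tz":10,"roll":0},{"tx":0,"ty":0,"tz":0,"roll":0},{"tx":0,"ty":0,"tz":0,"roll":0}]'
python3 -c "
from h import *
plan(537.6,140,45,-7.5)"
```

```text
t: 14.88
tool_pos: [0.5384, 0.1408, 0.046]
tool_rot: [-3.135, 0.207, -0.001]
contact_force: [0.7, -0.4, 0.5]
opening: 0.085
grip_force: 0.0
cur [538.4 140.8  46. ] yaw -7.6 tilt 0.05 | roll rad -0.001 shift [-0.7  0.9  1. ] rows 0.04 q6 1.83 t 14.8833
```

```bash
python3 -m handwheel '[{"tx":0,"ty":0,"tz":0,"roll":0},{"tx":0,"ty":0,"tz":0,"roll":0},{"tx":0,"ty":0,"tz":0,"roll":0},{"tx":0,"ty":0,"tz":0,"roll":0},{"tx":0,"ty":0,"tz":0,"roll":0},{"tx":0,"ty":0,"tz":-8,"roll":0},{"tx":0,"ty":0,"tz":-16,"roll":0},{"tx":0,"ty":0,"tz":-25,"roll":0},{"tx":0,"ty":0,"tz":-25,"roll":0},{"tx":0,"ty":0,"tz":0,"roll":0}]' 50 40
python3 -c "
from h import *
plan(553.3,-57.5,60,13)
S=grab('scene','s5')
for c,z in zip(HUE,(.076,.041,.038,.178)):
    print(c,[(cv2.boundingRect(k),rect(S,k,z)) for k in masks(S,c)[:3]])
for c in 'blue','green':
  print(c,[rect(grab('side'),k,.038) for k in masks(grab('side'),c)[:3]])"
```

```text
t: 15.72
tool_pos: [0.541, 0.1418, 0.1254]
tool_rot: [-3.133, 0.205, -0.015]
contact_force: [1.3, 0.4, -0.4]
opening: 0.0613
grip_force: 44.9
cur [541.  141.8 125.4] yaw -7.5 tilt 0.56 | roll rad -0.358 shift [-33.5 196.9  65.3] rows 5.04 q6 1.83 t 15.7167
red [((247, 241, 66, 55), (548.1, -81.9, 140, 86, 13.0)), ((275, 68, 38, 35), (762.1, 479.1, 154, 59, -70.3)), ((337, 170, 28, 26), (803.9, 90.4, 79, 72, -89.0))]
yellow [((191, 267, 22, 23), (355.1, -36.7, 57, 54, 84.1))]
green [((220, 194, 48, 22), (512.5, 139.9, 128, 60, -8.9))]
blue [((252, 328, 67, 49), (494.7, -290.0, 125, 76, -8.8)), ((524, 62, 18, 14), (1404.3, 227.9, 49, 34, -47.5))]
blue [(498.9, -286.5, 145, 101, -8.5)]
green [(511.6, 135.0, 125, 60, -8.6)]
```

```bash
python3 -m handwheel '[{"tx":0,"ty":0,"tz":-5,"roll":-0.09},{"tx":0,"ty":0,"tz":0,"roll":-0.09},{"tx":0,"ty":0,"tz":0,"roll":-0.09},{"tx":0,"ty":0,"tz":0,"roll":-0.088},{"tx":-4,"ty":25,"tz":0,"roll":0},{"tx":-6,"ty":35,"tz":0,"roll":0},{"tx":-6,"ty":37,"tz":0,"roll":0},{"tx":-6,"ty":37,"tz":15,"roll":0},{"tx":-6,"ty":37,"tz":25,"roll":0},{"tx":-6,"ty":26,"tz":30,"roll":0},{"tx":0,"ty":0,"tz":0,"roll":0},{"tx":0,"ty":0,"tz":0,"roll":0}]'
python3 -c "
from h import *
plan(553.3,-57.5,15,13)"
```

```text
t: 16.97
tool_pos: [0.5454, -0.0561, 0.0519]
tool_rot: [-3.119, -0.351, 0.012]
contact_force: [-0.1, -0.1, -1.4]
opening: 0.0614
grip_force: 45.2
cur [545.4 -56.1  51.9] yaw 12.8 tilt 0.47 | roll rad -0.003 shift [ 7.6  3.3 36.8] rows 0.9 q6 1.11 t 16.9667
```

```bash
python3 -m handwheel '[{"tx":5,"ty":2,"tz":12,"roll":0},{"tx":0,"ty":0,"tz":10,"roll":0},{"tx":0,"ty":0,"tz":6,"roll":0},{"tx":0,"ty":0,"tz":2,"roll":0},{"tx":0,"ty":0,"tz":0,"roll":0},{"tx":0,"ty":0,"tz":0,"roll":0}]'
python3 -c "
from h import *
plan(553.3,-57.5,15,13)"
```

```text
t: 17.47
tool_pos: [0.554, -0.0559, 0.0263]
tool_rot: [3.121, 0.357, 0.0]
contact_force: [-0.6, -0.3, -1.8]
opening: 0.0611
grip_force: 45.3
cur [554.  -55.9  26.3] yaw 13.0 tilt 0.01 | roll rad 0.001 shift [-1.1  1.4 11.3] rows 0.28 q6 1.11 t 17.4667
```

```bash
python3 -m handwheel '[{"tx":-1,"ty":1,"tz":5,"roll":0},{"tx":0,"ty":0,"tz":4,"roll":0},{"tx":0,"ty":0,"tz":2,"roll":0},{"tx":0,"ty":0,"tz":1.5,"roll":0},{"tx":0,"ty":0,"tz":0,"roll":0},{"tx":0,"ty":0,"tz":0,"roll":0}]'
```

```text
t: 17.97
tool_pos: [0.5533, -0.0576, 0.0136]
tool_rot: [3.121, 0.355, 0.0]
contact_force: [0.7, -0.9, -1.5]
opening: 0.0614
grip_force: 45.3
```

```bash
python3 -m handwheel '[{"tx":0,"ty":0,"tz":1.5,"roll":0},{"tx":0,"ty":0,"tz":0,"roll":0},{"tx":0,"ty":0,"tz":0,"roll":0}]'
```

```text
t: 18.22
tool_pos: [0.5536, -0.0577, 0.0131]
tool_rot: [3.121, 0.356, 0.0]
contact_force: [-3.7, -0.1, 6.1]
opening: 0.0612
grip_force: 46.1
```

```bash
python3 -m handwheel '[{"tx":0,"ty":0,"tz":0,"roll":0},{"tx":0,"ty":0,"tz":0,"roll":0},{"tx":0,"ty":0,"tz":0,"roll":0},{"tx":0,"ty":0,"tz":-20,"roll":0},{"tx":0,"ty":0,"tz":-40,"roll":0},{"tx":0,"ty":0,"tz":-40,"roll":0},{"tx":0,"ty":0,"tz":-40,"roll":0},{"tx":0,"ty":0,"tz":-40,"roll":0.095},{"tx":0,"ty":0,"tz":-10,"roll":0.095},{"tx":0,"ty":0,"tz":0,"roll":0.095},{"tx":0,"ty":0,"tz":0,"roll":0.094}]' 85
python3 -c "
from h import *
plan(490,100,210,-8.7)"
```

```text
t: 19.13
tool_pos: [0.5543, -0.0578, 0.2043]
tool_rot: [3.131, -0.246, 0.006]
contact_force: [-0.4, -0.3, -0.8]
opening: 0.0853
grip_force: 0.0
cur [554.3 -57.8 204.3] yaw -9.0 tilt 0.24 | roll rad -0.005 shift [ -87.4 -146.2   -6.1] rows 4.09 q6 1.49 t 19.1333
```

```bash
python3 -m handwheel '[{"tx":-19,"ty":-32,"tz":0,"roll":0},{"tx":-20,"ty":-34,"tz":0,"roll":0},{"tx":-20,"ty":-34,"tz":0,"roll":0},{"tx":-20,"ty":-34,"tz":0,"roll":0},{"tx":-8,"ty":-12,"tz":0,"roll":0},{"tx":0,"ty":0,"tz":0,"roll":0},{"tx":0,"ty":0,"tz":0,"roll":0},{"tx":0,"ty":0,"tz":0,"roll":0}]'
python3 -c "
from h import *
W=grab('wrist','w6')
for c,z in dict(yellow=.041,blue=.041,red=.041,green=.038).items():
  for k in masks(W,c,amin=300)[:4]:
    print(c,cv2.boundingRect(k),rect(W,k,z))
plan(517.4,138,7,-8.5)"
```

```text
t: 19.8
tool_pos: [0.4897, 0.0994, 0.2021]
tool_rot: [3.132, -0.239, 0.001]
contact_force: [0.0, -0.0, -0.0]
opening: 0.085
grip_force: 0.0
yellow (30, 228, 67, 88) (432.9, 361.0, 116, 57, -8.3)
yellow (45, 211, 74, 93) (447.8, 330.6, 117, 66, -8.1)
yellow (38, 204, 87, 105) (448.5, 330.6, 132, 80, -8.6)
blue (537, 86, 23, 103) (503.0, -194.8, 109, 26, 6.0)
blue (528, 66, 32, 130) (508.9, -189.2, 136, 37, 5.8)
red (346, 27, 118, 161) (549.4, -45.5, 144, 88, 13.0)
cur [489.8  99.1 202. ] yaw -8.8 tilt 0.02 | roll rad -0.005 shift [ 21.5 -42.6 195. ] rows 4.81 q6 1.78 t 19.85
```

View pics/w6.png

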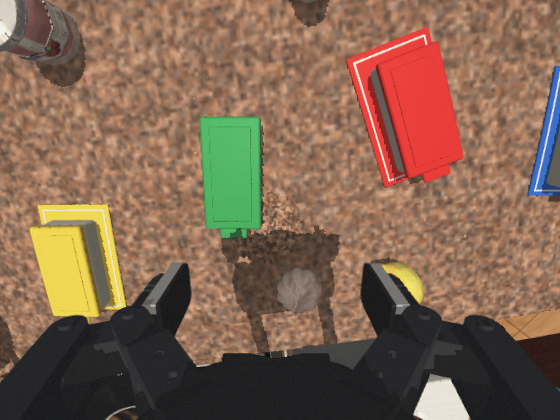

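The wrist view shows green alone at (232,173), with red and yellow on their mats. The green hue range needs widening.

```bash
sed -i "s/(50,80)/(45,88)/" h.py; python3 -c "
from h import *
W=grab('wrist')
print([(cv2.boundingRect(k),rect(W,k,.038)) for k in masks(W,'green',120,300,40)[:3]])
p=plane(W,[(201,117),(262,117),(260,229),(207,229)],.038)*1000;print(p.mean(0),np.round(p,0))
h=cv2.cvtColor(W['im'],cv2.COLOR_RGB2HSV);print(h[130:220:30,235])
"
```

```text
[((200, 117, 61, 121), (511.4, 141.8, 128, 61, -9.4))]
[515.88756534 139.71146232  38.        ] [[579. 159.  38.]
 [569.  99.  38.]
 [453. 121.  38.]
 [462. 179.  38.]]
[[ 66 138 189]
 [ 66 137 186]
 [ 66 140 182]]
```

```bash
python3 -m handwheel '[{"tx":10,"ty":-22,"tz":10,"roll":0.007},{"tx":10,"ty":-23,"tz":20,"roll":0},{"tx":0,"ty":0,"tz":40,"roll":0},{"tx":0,"ty":0,"tz":40,"roll":0},{"tx":0,"ty":0,"tz":40,"roll":0},{"tx":0,"ty":0,"tz":25,"roll":0},{"tx":0,"ty":0,"tz":10,"roll":0},{"tx":0,"ty":0,"tz":5,"roll":0},{"tx":0,"ty":0,"tz":0,"roll":0},{"tx":0,"ty":0,"tz":0,"roll":0}]'
python3 -c "
from h import *
plan(516.8,140.5,9,-9)"
```

```text
t: 20.73
tool_pos: [0.518, 0.1412, 0.014]
tool_rot: [-3.131, 0.251, -0.005]
contact_force: [0.2, 0.3, -0.2]
opening: 0.0849
grip_force: 0.0
cur [518.  141.2  14. ] yaw -9.2 tilt 0.19 | roll rad -0.003 shift [-1.1  0.9  5. ] rows 0.12 q6 1.86 t 20.7333
```

```bash
python3 -m handwheel '[{"tx":-1,"ty":1,"tz":4,"roll":0},{"tx":0,"ty":0,"tz":0,"roll":0},{"tx":0,"ty":0,"tz":0,"roll":0}]'
python3 -m handwheel '[{"tx":0,"ty":0,"tz":0,"roll":0},{"tx":0,"ty":0,"tz":0,"roll":0},{"tx":0,"ty":0,"tz":0,"roll":0},{"tx":0,"ty":0,"tz":0,"roll":0},{"tx":0,"ty":0,"tz":0,"roll":0},{"tx":0,"ty":0,"tz":-8,"roll":0},{"tx":0,"ty":0,"tz":-16,"roll":0},{"tx":0,"ty":0,"tz":-30,"roll":0},{"tx":0,"ty":0,"tz":-40,"roll":0},{"tx":0,"ty":0,"tz":-40,"roll":0},{"tx":0,"ty":0,"tz":0,"roll":0}]' 50 40
python3 -c "
from h import *
plan(480,-180,150,-8.7)"
```

```text
t: 20.98
tool_pos: [0.5157, 0.1406, 0.0092]
tool_rot: [-3.131, 0.25, -0.003]
contact_force: [0.2, -0.5, -0.8]
opening: 0.085
grip_force: 0.0
t: 21.9
tool_pos: [0.5198, 0.1411, 0.1514]
tool_rot: [-3.129, 0.249, -0.023]
contact_force: [1.6, -1.2, 0.6]
opening: 0.0613
grip_force: 45.2
cur [519.8 141.1 151.4] yaw -9.1 tilt 0.85 | roll rad -0.007 shift [9.200e+00 3.234e+02 3.000e-01] rows 7.76 q6 1.86 t 21.9
```

```bash
python3 -m handwheel '[{"tx":0,"ty":15,"tz":0,"roll":0},{"tx":1,"ty":33,"tz":0,"roll":0},{"tx":1,"ty":38,"tz":0,"roll":0},{"tx":1,"ty":38,"tz":0,"roll":0},{"tx":1,"ty":38,"tz":0,"roll":0},{"tx":1,"ty":38,"tz":0,"roll":0},{"tx":1,"ty":38,"tz":0,"roll":0},{"tx":1,"ty":33,"tz":0,"roll":0},{"tx":1,"ty":15,"tz":0,"roll":0},{"tx":0,"ty":0,"tz":0,"roll":0},{"tx":0,"ty":0,"tz":0,"roll":0},{"tx":0,"ty":0,"tz":0,"roll":0}]'
python3 -c "
from h import *
plan(480,-180,150,-8.7)
W=grab('wrist','w7')
for c,z in dict(blue=.041,red=.041).items():
  for k in masks(W,c,amin=300)[:4]:
    print(c,cv2.boundingRect(k),rect(W,k,z))
print([(cv2.boundingRect(k),rect(W,k,.17)) for k in masks(W,'green',120,300,40)[:3]])
"
```

```text
t: 22.9
tool_pos: [0.4771, -0.1423, 0.1414]
tool_rot: [-3.131, 0.249, 0.002]
contact_force: [0.6, -0.3, -2.1]
opening: 0.0607
grip_force: 45.1
cur [ 477.1 -142.3  141.4] yaw -9.1 tilt 0.08 | roll rad -0.007 shift [ 8.5 36.8 -8.6] rows 0.93 q6 1.29 t 22.9
blue (349, 73, 114, 170) (501.0, -253.1, 140, 86, -8.8)
red (91, 35, 143, 189) (549.9, -70.6, 135, 81, 13.0)
[((199, 158, 154, 205), (488.7, -145.0, 99, 61, -9.1))]
```

View pics/w7.png

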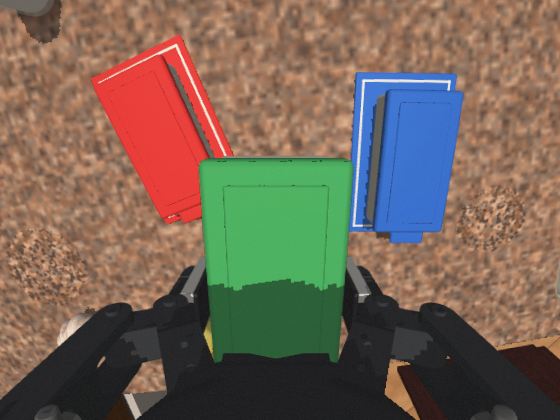

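Green is held level, front edge at row 160. The blue lid's corners are at about (386,91), (462,93), (441,231) and (375,231), with its tab at (405,237). Red is on its mat at (160,135).

```bash
python3 -c "
from h import *
W=grab('wrist')
p=plane(W,[(386,91),(462,93),(441,231),(375,231)],.041)*1000;print('blue',p.mean(0),np.round(p,0))
print('yaw',[np.degrees(np.arctan2(*(a-b)[:2][::-1])).round(1) for a,b in ((p[0],p[3]),(p[1],p[2]))])
o=ctrl.get_obs();z=o['tool_pos'][2]*1000;print(o['tool_pos'])
ztop=z-10+38
g=plane(W,[(201,160),(351,160)],ztop/1000)*1000;print('green front edge',g, g.mean(0)-60*np.array([np.cos(-.158),np.sin(-.158),0]))
p=plane(W,[(97,82),(164,54),(230,188),(166,221)],.041)*1000;print('red',p.mean(0))
c=np.array([500.8,-265.3]);
"
```

```text
blue [ 497.86889457 -264.93672956   41.        ] [[ 560. -243.   41.]
 [ 550. -304.   41.]
 [ 436. -286.   41.]
 [ 445. -227.   41.]]
yaw [np.float64(-8.0), np.float64(-8.6)]
[ 0.47741653 -0.14193466  0.14168361]
green front edge [[ 541.44325356 -123.80053944  169.68360699]
 [ 532.25429347 -181.33523109  169.68360699]] [ 477.59613681 -143.12727918  169.68360699]
red [550.90970118 -64.09210835  41.        ]
```

```bash
python3 -m handwheel '[{"tx":9,"ty":15,"tz":0,"roll":-0.007},{"tx":18,"ty":31,"tz":0,"roll":0},{"tx":18,"ty":31,"tz":0,"roll":0},{"tx":16,"ty":26,"tz":10,"roll":0},{"tx":9,"ty":15,"tz":20,"roll":0},{"tx":0,"ty":0,"tz":25,"roll":0},{"tx":0,"ty":0,"tz":10,"roll":0},{"tx":0,"ty":0,"tz":0,"roll":0},{"tx":0,"ty":0,"tz":0,"roll":0},{"tx":0,"ty":0,"tz":0,"roll":0},{"tx":0,"ty":0,"tz":0,"roll":0}]'
python3 -c "
from h import *
plan(528.5,-269.5,52,-8.7)"
```

```text
t: 23.92
tool_pos: [0.5298, -0.2704, 0.0791]
tool_rot: [3.131, -0.237, 0.004]
contact_force: [-0.3, -0.6, -2.3]
opening: 0.0612
grip_force: 45.0
cur [ 529.8 -270.4   79.1] yaw -8.7 tilt 0.19 | roll rad 0.001 shift [-1.5 -0.7 27.1] rows 0.65 q6 1.12 t 23.9167
```

```bash
python3 -m handwheel '[{"tx":-1,"ty":-0.5,"tz":9,"roll":0},{"tx":0,"ty":0,"tz":7,"roll":0},{"tx":0,"ty":0,"tz":5,"roll":0},{"tx":0,"ty":0,"tz":2,"roll":0},{"tx":0,"ty":0,"tz":0,"roll":0},{"tx":0,"ty":0,"tz":0,"roll":0}]'
```

```text
t: 24.42
tool_pos: [0.5276, -0.2697, 0.0537]
tool_rot: [-3.132, 0.239, 0.001]
contact_force: [0.5, -0.5, -2.1]
opening: 0.061
grip_force: 45.1
```

```bash
python3 -m handwheel '[{"tx":0,"ty":0,"tz":1.5,"roll":0},{"tx":0,"ty":0,"tz":1,"roll":0},{"tx":0,"ty":0,"tz":0,"roll":0},{"tx":0,"ty":0,"tz":0,"roll":0}]'
```

```text
t: 24.75
tool_pos: [0.5279, -0.2699, 0.0517]
tool_rot: [3.132, -0.239, 0.0]
contact_force: [-0.1, -0.1, -1.7]
opening: 0.061
grip_force: 45.1
```

```bash
python3 -m handwheel '[{"tx":0,"ty":0,"tz":1,"roll":0},{"tx":0,"ty":0,"tz":1,"roll":0},{"tx":0,"ty":0,"tz":0,"roll":0},{"tx":0,"ty":0,"tz":0,"roll":0}]'
```

```text
t: 25.08
tool_pos: [0.528, -0.27, 0.05]
tool_rot: [3.132, -0.239, 0.001]
contact_force: [-1.8, -0.1, 1.2]
opening: 0.0613
grip_force: 45.4
```

Contact. Release, rise and move between red and blue for a check picture.

```bash
python3 -m handwheel '[{"tx":0,"ty":0,"tz":0,"roll":0},{"tx":0,"ty":0,"tz":0,"roll":0},{"tx":0,"ty":0,"tz":0,"roll":0},{"tx":0,"ty":0,"tz":-20,"roll":0},{"tx":0,"ty":0,"tz":-40,"roll":0},{"tx":0,"ty":0,"tz":-40,"roll":0},{"tx":0,"ty":0,"tz":-40,"roll":0},{"tx":0,"ty":0,"tz":-40,"roll":0},{"tx":-30,"ty":-25,"tz":0,"roll":0},{"tx":-30,"ty":-25,"tz":0,"roll":0},{"tx":-20,"ty":-25,"tz":0,"roll":0},{"tx":0,"ty":-25,"tz":0,"roll":0}]' 85
python3 -m handwheel '[{"tx":0,"ty":0,"tz":0,"roll":0},{"tx":0,"ty":0,"tz":0,"roll":0}]'
python3 -c "
from h import *
W=grab('wrist','w8')
for c,z in dict(blue=.041,red=.041).items():
  for k in masks(W,c,amin=300)[:4]:
    print(c,cv2.boundingRect(k),rect(W,k,z))
print([(cv2.boundingRect(k),rect(W,k,.079)) for k in masks(W,'green',120,300,40)[:3]])
S=grab('scene');print([(cv2.boundingRect(k),rect(S,k,.079)) for k in masks(S,'green',120,100,40)[:3]])
"
```

```text
t: 26.08
tool_pos: [0.4615, -0.1576, 0.2296]
tool_rot: [3.132, -0.241, -0.001]
contact_force: [1.2, 0.9, -0.7]
opening: 0.085
grip_force: 0.0
t: 26.25
tool_pos: [0.4639, -0.1581, 0.2299]
tool_rot: [3.132, -0.236, 0.002]
contact_force: [0.8, 0.0, 0.2]
opening: 0.0846
grip_force: 0.0
blue (318, 76, 71, 130) (500.6, -254.9, 140, 82, -8.5)
red (120, 46, 121, 147) (550.3, -69.4, 137, 83, 13.1)
[((344, 48, 74, 139), (523.7, -268.9, 128, 62, -8.8))]
[((266, 328, 60, 36), (524.3, -270.6, 130, 61, -8.6))]
```

View pics/w8.png

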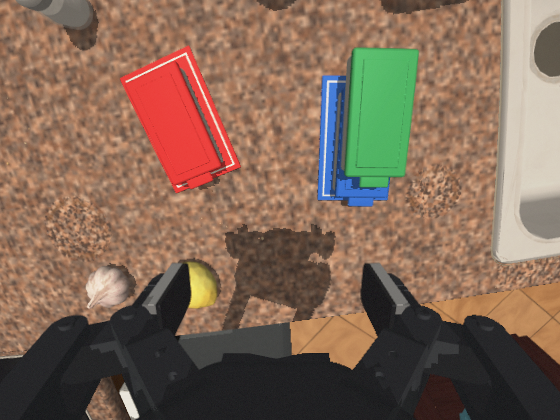

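The green lid measures about 31 mm along blue and under 1 mm sideways. The blue tab at (362,201) and the strip of blue lid are uncovered, and red lies on its mat at (180,120). Everything is released, so I'm handing in.

```bash
python3 -c "
from station import ctrl
print(ctrl.finish_job())"
```

```text
the job is handed in; nothing more can be done
None
```

I handed the job in at about 26 s on the robot's clock, with no result reported back: yellow and blue measured within about 3 mm of their mat centres, red was released at its mat centre (not measured again after that), and green sits on blue stepped back about 31 mm with the blue tab uncovered.

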